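# Unlatch the test nest's gate and hold it wide open

## Task

Open the gate of the test nest so that a colleague can lift the board out: first squeeze the head of the drop bolt at mid-gate, raise it and leave it up; only then squeeze the catch at the gate's free end and swing the gate out past its detent until it is wide open, nearly at its stop. The gate pulls itself back, so finish while still holding it there; do not let go. Leave the board and the things lying round the nest where they are.

Things in the scene. Friction and masses are not known exactly. Their poses are not given: they have to be found in the camera images.
- nest: Fixed grey test nest: base plate 160 (x) x 240 (y) x 12 mm, clear walls 78 mm high on three sides, the gate along its front (-x) side; near the hinge a tongue of the plate reaches 58 mm further forward under the gate's swing. Origin: centre of the 160 x 240 plate's underside. z up, x from the gate to the rear wall, y towards the hinge side. Its yaw varies.
- gate_hinge (a point): Point on the gate's upright hinge axis, 118 mm over the worktop (14 mm below the squeeze heads' centres). Its axes turn with the gate: y from the gate's free end to the hinge, x out of the gate's back (into the nest while shut). The gate is 170 mm long, 10 mm thick, its top rail 104 mm over the worktop.
- gate (a joint): Opening angle: 0 = shut, 1.4 rad = wide open at its stop; opens to the nest's -x side, clockwise seen from above. A spring pulls it shut (1 to 1.5 N at the second catch's head); a sprung ball under it resists with about 3 N more there between 0.6 and 0.9 rad. Let go beyond that, the gate swings back and rests on the detent at about 0.9 rad.
- gate_leaf: The gate's leaf with all that it carries (frame, both catches). Its origin lies on the hinge axis, 14 mm over the worktop; the leaf runs along its -y.
- bolt_head (a point): Centre of the FIRST catch's squeeze head: drop bolt at mid-gate, 70 mm from the hinge; a grey block on a rod that goes down into a keeper. Black pad 24 wide x 28 high x 6 mm on its front and its back, centred on this height; 44 mm over the pads across the gate, 32 squeezed. 132 mm over the worktop when down; head top 21 mm above this point. It can be raised only while both pads are squeezed.
- dropbolt (a joint): Height by which the drop bolt is raised: 0 = down in its keeper, 0.024 m = top stop. It clears the keeper from 0.009 m. Let go above 0.013 m, its lock pins spring out over their shelves and it stays up (it never rests lower than about 0.011 m). Friction about 2 N.
- bolt_ear_front (a joint): Front pad of the first catch; its value is how far it is pushed in: 0 = sprung out, 0.006 m = fully squeezed, about 4.5 N each; it springs back when let go
- bolt_ear_back (a joint): Back pad of the first catch; its value is how far it is pushed in: 0 = sprung out, 0.006 m = fully squeezed, about 4.5 N each; it springs back when let go
- catch_head (a point): Centre of the SECOND catch's squeeze head, at the gate's free end, 140 mm from the hinge: a grey block fixed on the gate, same two pads front and back (44 mm over them, 32 squeezed, 24 x 28 mm each, centred here, 132 mm over the worktop; block top 17 mm above this point). Each pad withdraws a bolt from behind the strike post 38 mm further along the gate (post top 120 mm over the worktop).
- catch_ear_front (a joint): Front pad of the second catch; its value is how far it is pushed in: 0 = sprung out, 0.006 m = fully squeezed, about 4.5 N each; it springs back when let go
- catch_ear_back (a joint): Back pad of the second catch; its value is how far it is pushed in: 0 = sprung out, 0.006 m = fully squeezed, about 4.5 N each; it springs back when let go
- board: Green adapter board, 50 x 160 x 16 mm, lying loose in the nest on the base plate. Origin: centre of its underside.
- pliers: Blue long-nose pliers, 155 x 51 x 13 mm, lying on the worktop. Origin: centre of the underside.
- tape: Roll of blue tape, 68 mm across, 20 mm high, lying on the worktop. Origin: centre of the underside.
- screwdriver: Yellow screwdriver, 137 mm long, 19 mm thick, lying on the worktop. Origin: centre of the underside.
- plug: Small plug housing with short leads, 91 x 39 x 11 mm, lying on the worktop. Origin: centre of the underside.

How it is judged:
On the way, in this order (a step that is already met when the one before it is completed fails the run):
1. the drop bolt is raised clear of its keeper while the gate is shut (value of joint dropbolt above 0.009 m and value of joint gate below 0.06 rad), for 0.2 s.
2. with the drop bolt up, both pads of the second catch are squeezed in while the gate is still shut or just leaving (value of joint dropbolt above 0.009 m and value of joint each of catch_ear_front, catch_ear_back above 0.004 m and value of joint gate below 0.15 rad), for 0.1 s.
3. the gate is swung past its detent (value of joint gate above 1 rad and value of joint dropbolt above 0.009 m), for 0.1 s.
At the end, for the whole second after the job is handed in: The gate stands still more than 1.2 rad (69 degrees) open, held there by the fingers (contact over 0.5 N) through the last second; the drop bolt is still raised (over 9 mm); the board lies within 20 mm of where it was (value of joint gate between 1.2 and 1.45 rad and value of joint dropbolt above 0.009 m and velocity of joint gate between -0.1 and 0.1 rad/s and contact force between the fingers and gate_leaf above 0.5 N and distance of board from where it was at the start of the episode below 0.02 m); the arm keeps its last pose, push and grip.
It fails at once if the second catch is squeezed while the drop bolt is still down (value of joint each of catch_ear_front, catch_ear_back above 0.003 m and value of joint dropbolt below 0.009 m).
It fails at once if the board is shifted by more than 20 mm (distance of board from where it was at the start of the episode above 0.02 m).
It fails at once if a thing lying beside the nest is shifted by more than 30 mm (distance of any of pliers, tape, screwdriver, plug from where it was at the start of the episode above 0.03 m).
It also fails if it takes over 48 s, if anything falls off the work surface, if the arm or the gripper's body presses on something with over 40 N, if the wrist force passes 120 N, or if a joint passes its speed limit or range.

## Robot

A 7-joint arm with a two-finger parallel gripper is mounted at the origin on a cart in front of the work surface, level with it; the furniture and walls round the work are solid. World frame = base frame: x ahead of the robot, y to its left, z up, the work surface at z = 0. Lengths are in m, angles in rad, forces in N, time in s.
With the tool pointing down it reaches from about 0.35 to 0.9 m from the base axis. Payload 19.9 kg.
Tool frame: the origin (TCP) lies between the finger pads; the fingertips stand 19 mm ahead of it and the grasp point (between the pads) is the TCP; z points along the fingers, y is the line along which they close (so a half turn about z gives the same grasp; the last joint's range is limited). The gripper opens to 94 mm and grips with 3 to 60 N. Pads are 16 mm wide; open, the fingers measure 119 mm over their backs; the gripper's body (75 mm by 177 mm) begins 78 mm behind the grasp point.
Start: joints at [-1.228, 0.417, -0.01, 1.614, 0.005, 1.111, -0.053], TCP at [0.234, 0.58, 0.224] pointing down, gripper open.
Joint ranges: [-2.81, 2.81], [-0.39, 2.02], [-1.27, 1.25], [0.06, 2.57], [-1.19, 4.33], [0.19, 2], [-2.82, 2.82]. Speed limits (rad/s): [1.89, 1.89, 2.39, 2.39, 3.01, 3.01, 3.01].

## Interface

Orientations are given as a 3x3 rotation matrix whose columns are the frame's x, y, z axes.
In Python, from rig import robot gives the robot as it stands. Calls block until the motion is done:
- robot.move_ptp(position, orientation): joint-space move of the TCP to a pose.
- robot.move_linear(position, velocity=0.15, frame=None, threshold=None): straight line of the TCP; frame=None keeps the orientation; velocity is the mean speed in m/s. With threshold (N) it stops when the force on the tool has changed by that much, and returns True; else False.
- robot.goto_joints(angles): joint-space move.
- robot.gripper_to(opening): finger opening in m; the grip force is fixed at half the most; returns when the fingers have stopped.
- robot.pause(seconds).
- robot.ik(position, orientation): joint angles nearest the present ones, or None.
- robot.get_state(): the state.
- robot.grab_frame(name): name is "side" or "top" or "wrist"; returns the picture (420x560x3 uint8, red, green, blue); there is no depth.
- robot.camera_info(name): a dict with "fx", "fy", "cx", "cy" (pixels), "rvec" (rotation vector, rad) and "tvec" (3), from world to camera coordinates, as OpenCV has them. Camera axes: x right, y down, z forward; pixel columns grow to the right and rows downward; lengths in m; the calibration is good to about 2 mm. A picture is of the moment at which its call begins: read the wrist's pose just before it. camera_info takes no time and is no camera call; for the wrist camera it gives the pose at the moment of the call.
A pose or a line that the arm cannot do raises robot.PlanningError and nothing moves.
- robot.sign_off(): hands the job in; it is judged then, once.
The state is a dict: "time": time; "qpos": joint angles; "joint_vel": joint speeds; "effort": joint torques, N m; "ee_pos": TCP position; "tool_rot": TCP orientation; "force": force on the tool from outside, world axes, zero at the start; "moment": the same for the moment, N m; "opening": finger opening in m; "grasp_force": force on a finger pad.
Only numpy, scipy, OpenCV 4.12 (cv2) and the standard library are available. Lean on these libraries where they do the work, as an engineer would, in place of code of your own. Each camera call takes 0.05 s, during which the arm holds its last target. There are 200 camera calls.

## Working session

There is one attempt and no reset: what is moved stays moved. The work goes in short steps, each a Python script; the robot and the scene stay as the last script left them, time stands still between calls to the robot, and variables do not carry over. Pictures are saved under pics/ and viewed, at most 10 in all, crops included, and the job is handed in when it is done.

```bash
mkdir -p pics; ls; python3 - <<'E'
from rig import robot
import cv2
for n in ("side","top"):
    cv2.imwrite(f"pics/{n}0.png", robot.grab_frame(n)[:,:,::-1]); print(n,robot.camera_info(n))
print(robot.camera_info("wrist"));s=robot.get_state();print(s["time"],s["ee_pos"],s["tool_rot"],s["opening"])
E
```

```text
pics
side {'fx': 388.52152135755205, 'fy': 388.52152135755205, 'cx': 285.4539029469667, 'cy': 207.27404809254753, 'rvec': array([ 2.18093196, -0.17732487,  0.07136913]), 'tvec': array([-0.54907198,  0.14887263,  0.83371392])}
top {'fx': 506.8737281405258, 'fy': 506.8737281405258, 'cx': 284.7656122507005, 'cy': 216.36389967361032, 'rvec': array([ 2.15613381, -2.11066009,  0.1716581 ]), 'tvec': array([-0.01444264,  0.57819263,  1.19664678])}
{'fx': 304.32213077428, 'fy': 304.32213077428, 'cx': 281.56844178182365, 'cy': 209.2899032237354, 'rvec': array([-2.42628054, -1.63690804, -0.20591482]), 'tvec': array([-0.62413443, -0.02653914,  0.38949869])}
0.1 [0.23389984 0.57924658 0.22388738] [[-9.27263771e-01  3.74408577e-01 -3.41427245e-04]
 [ 3.74408724e-01  9.27263171e-01 -1.05841196e-03]
 [-7.96856042e-05 -1.10926040e-03 -9.99999382e-01]] 0.09383312936658474
```

View pics/top0.png

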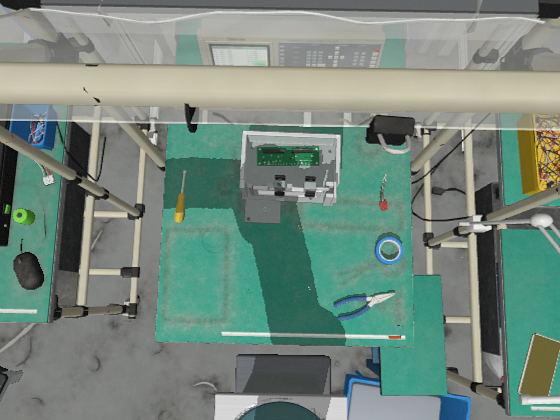

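View pics/side0.png

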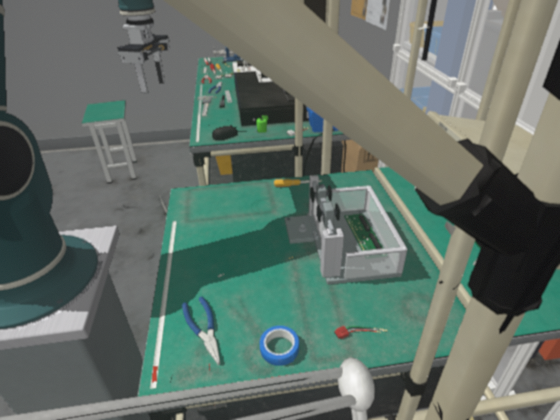

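The top view shows the nest at about (290,168), with its gate facing the robot, the tongue at (262,210) on the hinge (left) side, the bolt heads near (280,183) and (310,183), and a beam over the rear. I'll zoom in to measure.

```bash
python3 - <<'E'
import cv2
t=cv2.imread("pics/top0.png")[115:235,220:370]; s=cv2.imread("pics/side0.png")[165:290,275:415]
t=cv2.resize(t,(750,600),interpolation=cv2.INTER_CUBIC);cv2.imwrite("pics/topz.png",t)
E
```

```text
(no output)
```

View pics/topz.png

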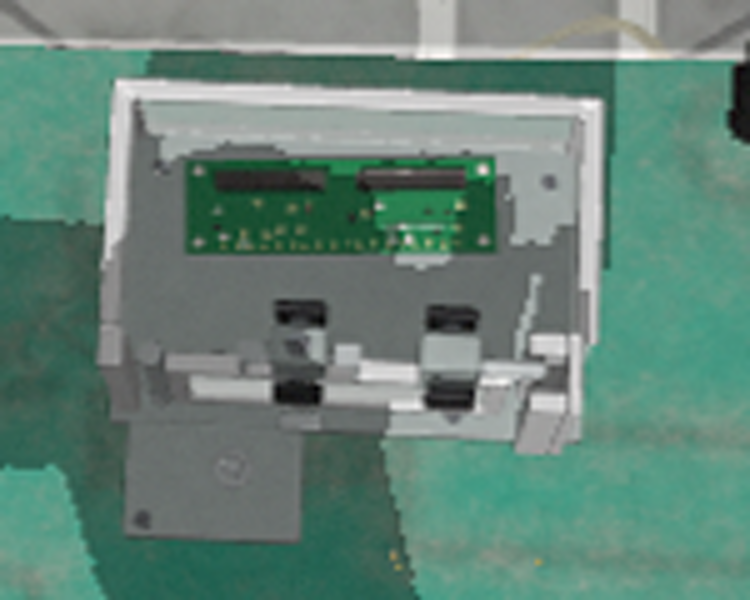

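```bash
cat > h.py <<'E'
import numpy as np, cv2
def ray(c,u,v,z):
    R=cv2.Rodrigues(c["rvec"])[0]; o=-R.T@c["tvec"]
    d=R.T@np.array([(u-c["cx"])/c["fx"],(v-c["cy"])/c["fy"],1]); return o+d*(z-o[2])/d[2]
def proj(c,P):
    K=np.array([[c["fx"],0,c["cx"]],[0,c["fy"],c["cy"]],[0,0,1.]])
    return cv2.projectPoints(np.atleast_2d(np.array(P,float)),c["rvec"],c["tvec"],K,None)[0][:,0]
def rot(yaw): # tool down, tool y (closing) along world dir yaw
    y=np.array([np.cos(yaw),np.sin(yaw),0]); z=np.array([0,0,-1.]); return np.c_[np.cross(y,z),y,z]
E
python3 - <<'E'
from rig import robot
from h import *
c=robot.camera_info("top"); R=cv2.Rodrigues(c["rvec"])[0]; print("cam",-R.T@c["tvec"])
f=lambda u,v,z:ray(c,220+u/5-.4,115+v/5-.4,z).round(4)
P=dict(bback=(300,305,.146),bfront=(299,388,.14),cback=(452,314,.146),cfront=(450,388,.14),boltmid=(300,345,.153),catchtop=(451,351,.149),RL=(115,82,.078),RR=(605,98,.078),tL=(124,536,.012),tR=(301,541,.012),b1=(186,254,.016),b2=(495,252,.016),b3=(495,157,.016))
Q={k:f(*v) for k,v in P.items()}
for k,v in Q.items(): print(k,v)
for a,b in (("bback","cback"),("bfront","cfront"),("RL","RR"),("tL","tR"),("b1","b2")):
    d=Q[b]-Q[a]; print(a,b,np.linalg.norm(d),np.arctan2(d[0],-d[1]))
E
```

```text
cam [ 0.37429611 -0.00954815  1.27526079]
bback [0.6564 0.0111 0.146 ]
bfront [0.6188 0.0108 0.14  ]
cback [ 0.6536 -0.0585  0.146 ]
cfront [ 0.6203 -0.0583  0.14  ]
boltmid [0.636  0.0106 0.153 ]
catchtop [ 0.6355 -0.0581  0.149 ]
RL [0.7843 0.1062 0.078 ]
RR [ 0.7811 -0.1352  0.078 ]
tL [0.5683 0.0996 0.012 ]
tR [0.5676 0.0103 0.012 ]
b1 [0.7145 0.0725 0.016 ]
b2 [ 0.7188 -0.0857  0.016 ]
b3 [ 0.7693 -0.0852  0.016 ]
bback cback 0.069656299069072 -0.04020820284108723
bfront cfront 0.06911627883501831 0.02170426128977558
RL RR 0.2414212086789394 -0.01325523025379865
tL tR 0.08930274351888635 -0.00783858525356766
b1 b2 0.15825842789564162 0.027174093107731348
```

```bash
python3 - <<'E'
from rig import robot
from h import *
def plane(c,p,q):
    R=cv2.Rodrigues(c["rvec"])[0]; o=-R.T@c["tvec"]
    d=[R.T@np.array([(u-c["cx"])/c["fx"],(v-c["cy"])/c["fy"],1]) for u,v in (p,q)]
    n=np.cross(*d); n/=np.linalg.norm(n); return n,n@o
n1,d1=plane(robot.camera_info("top"),(0,84),(560,90)); n2,d2=plane(robot.camera_info("side"),(240,0),(445,178))
for y in (-.3,0,.3): print("beam at y",y,np.linalg.solve(np.array([n1,n2])[:,[0,2]],np.array([d1,d2])-y*np.array([n1[1],n2[1]])))
yaw=-.012; bolt=np.array([.6365,.0108,.132]); hinge=bolt+.07*np.array([-np.sin(yaw),np.cos(yaw),0]); 
for dz in (.118,0,.022): print(robot.ik(bolt+[0,0,dz],rot(yaw)))
for a in (0,.3,.6,.9,1.2,1.33):
    p=hinge-.14*np.array([-np.sin(yaw-a),np.cos(yaw-a),0]); q=robot.ik(p,rot(yaw-a)); print(a,p.round(3),q)
robot.move_ptp(bolt+[0,0,.1],rot(yaw))
s=robot.get_state();c=robot.camera_info("wrist");cv2.imwrite("pics/w1.png",robot.grab_frame("wrist")[:,:,::-1])
print(s["time"],s["ee_pos"],proj(c,[bolt,bolt+[0,0,.021],[.6355,-.0585,.149],hinge]))
E
```

```text
beam at y -0.3 [0.83044171 0.24477705]
beam at y 0 [0.84362381 0.20862927]
beam at y 0.3 [0.85680591 0.17248149]
[-0.53766744  0.48499689  0.66373104  1.57172381 -0.31402902  1.19388525
  0.1745749 ]
[-0.52169058  0.61603248  0.64397965  1.67974385 -0.42766084  0.99072888
  0.26084736]
[-0.52565401  0.58820386  0.64880776  1.66408007 -0.40266404  1.02664429
  0.24219376]
0 [ 0.636 -0.059  0.132] [-0.41802399  0.62258007  0.65550251  1.67505767 -0.43754986  0.99523025
  0.37765255]
0.3 [ 0.594 -0.052  0.132] [-0.45905014  0.55213075  0.66478259  1.78576174 -0.41033966  0.9460075
  0.06658767]
0.6 [ 0.557 -0.034  0.132] [-0.51403929  0.48307525  0.66560367  1.88365128 -0.37434313  0.90182881
 -0.27949576]
0.9 [ 0.527 -0.005  0.132] [-0.59260309  0.42768329  0.67335501  1.95997574 -0.34538545  0.86945544
 -0.64859798]
1.2 [0.506 0.032 0.132] [-0.67641832  0.39072285  0.67164551  2.00607507 -0.32103105  0.84968717
 -1.0384541 ]
1.33 [0.501 0.049 0.132] [-0.72416422  0.38641487  0.68442309  2.01541656 -0.32351535  0.84730612
 -1.20051265]
2.575 [0.63647912 0.01201342 0.23186669] [[280.86062743 215.63695314]
 [280.80585321 222.47847349]
 [280.53305851 296.00190957]
 [280.96557977 134.24308701]]
```

View pics/w1.png

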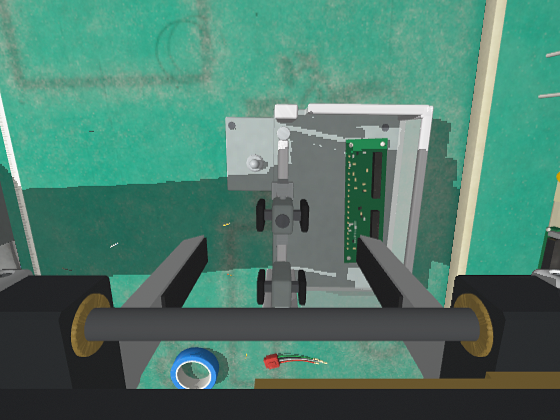

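The wrist view shows the bolt's pads at about (262,215) and (304,215), and the catch's pads at about (264,287) and (299,287). Both sit 1–2 px (about 1.5 mm) further in +x than predicted. I'll refine this numerically, then descend and squeeze the bolt.

```bash
python3 - <<'E'
from rig import robot
from h import *
g=cv2.cvtColor(cv2.imread("pics/w1.png"),cv2.COLOR_BGR2GRAY); c=robot.camera_info("wrist")
X=[]
for r0,r1 in ((192,240),(262,306)):
    n,l,st,ce=cv2.connectedComponentsWithStats((g[r0:r1,245:320]<45).astype(np.uint8))
    k=[i for i in range(1,n) if st[i,4]>120]; b=st[k]; print(b+[245,r0,0,0,0])
    u=245+(b[:,0].min()+(b[:,0]+b[:,2]).max()-1)/2; v=r0+(b[:,1]+b[:,3]/2).mean()
    X.append(ray(c,u,v,.14)); print(u,v,X[-1])
yaw=-.012; x=np.clip((.6365+X[0][0])/2,.6355,.6395); y=(.0108+X[0][1])/2; p=np.array([x,y,.132]); print(p)
assert abs(y-.0108)<.004
robot.move_linear(p+[0,0,.1],frame=rot(yaw)); print(robot.move_linear(p,velocity=.08,threshold=8))
s=robot.get_state();print(s["time"],s["ee_pos"],s["force"])
robot.gripper_to(.03); s=robot.get_state();print(s["time"],s["ee_pos"],s["force"],s["opening"],s["grasp_force"])
E
```

```text
[[256 199   9  32 241]
 [300 199   9  33 245]]
282.0 215.25 [0.6375265  0.01318439 0.14      ]
[[257 269   8  35 231]
 [298 270   8  35 236]]
281.0 287.0 [ 0.63593016 -0.0547639   0.14      ]
[0.63701325 0.0119922  0.132     ]
False
4.275 [0.63727644 0.01198936 0.13249742] [-1.07415137  0.24676882  0.47450637]
5.275 [0.63700544 0.01198282 0.13199771] [-0.13136122 -0.92906215  0.25101842] 0.03112994499537138 29.953953623771667
```

```bash
python3 - <<'E'
from rig import robot
from h import *
p=robot.get_state()["ee_pos"]
print(robot.move_linear(p+[0,0,.021],velocity=.05,threshold=25)); s=robot.get_state();print(s["time"],s["ee_pos"],s["force"],s["opening"])
robot.pause(.3); robot.gripper_to(.093); robot.pause(.2)
robot.move_linear(p+[0,0,.1]); s=robot.get_state();c=robot.camera_info("wrist")
cv2.imwrite("pics/w2.png",robot.grab_frame("wrist")[:,:,::-1]); im=cv2.imread("pics/w2.png")[90:320,190:460]
cv2.imwrite("pics/w2z.png",cv2.resize(im,None,fx=2.5,fy=2.5))
print(s["time"],s["ee_pos"],s["force"],proj(c,[[p[0]+a,p[1],z] for z in (.132,.152) for a in (-.022,.022)]))
E
```

```text
False
5.8417 [0.63699472 0.01198406 0.15327092] [-0.5068655   0.07010483  0.25833853] 0.03118890209100534
8.0667 [0.63666018 0.01213392 0.23122405] [ 0.77552858 -0.31246806 -0.09312716] [[256.39822645 214.95645963]
 [306.23775849 214.39416201]
 [254.42898614 221.42223629]
 [308.14368068 220.82011954]]
```

View pics/w2z.png

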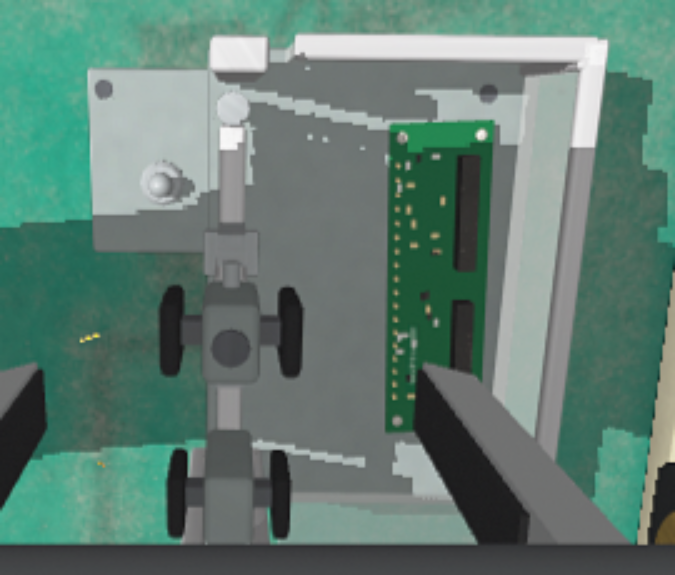

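The bolt head's pads now span 57 px instead of 52 and the rod shows beneath it, so it is staying up. Next: the catch, then the swing.

```bash
cat >> h.py <<'E'
YAW=-.012; BOLT=np.array([.637,.012,.132]); HINGE=BOLT+.07*np.array([-np.sin(YAW),np.cos(YAW),0])
def gp(a): return HINGE-.14*np.array([-np.sin(YAW-a),np.cos(YAW-a),0]), rot(YAW-a)
def show(r,*t):
    s=r.get_state(); f=s["tool_rot"].T@s["force"]; d=HINGE-s["ee_pos"]
    print(*t,"t%.2f"%s["time"],"ang%.3f"%(np.arctan2(d[0],d[1])-YAW*-1),"r%.4f"%np.hypot(*d[:2]),"Ftool",f.round(1),"M",s["moment"].round(1),"op%.4f g%.1f"%(s["opening"],s["grasp_force"]))
E
python3 - <<'E'
from rig import robot
from h import *
p,R=gp(0); print(p)
robot.move_linear(p+[0,0,.1],frame=R); print(robot.move_linear(p,velocity=.08,threshold=8)); show(robot,"down")
robot.gripper_to(.03); show(robot,"grip"); robot.pause(.2)
for a in (.05,.1,.2,.3):
    p,R=gp(a); print(robot.move_linear(p,velocity=.06,frame=R,threshold=25)); show(robot,a)
E
```

```text
[ 0.63616002 -0.05799496  0.132     ]
False
down t10.13 ang-0.002 r0.1400 Ftool [ 0.1  0.7 -0.4] M [-0.1  0.  -0. ] op0.0931 g0.0
grip t11.12 ang0.005 r0.1401 Ftool [ 1.1 -7.2 -3.5] M [ 0.1  1.6 -0.2] op0.0314 g30.0
False
0.05 t11.59 ang0.050 r0.1400 Ftool [-1.3  0.2  2.2] M [-0.3  0.1  0. ] op0.0316 g30.0
False
0.1 t11.86 ang0.099 r0.1400 Ftool [-0.1 -0.1  2.2] M [-0.2  0.2  0. ] op0.0313 g30.0
False
0.2 t12.24 ang0.198 r0.1399 Ftool [-0.5  0.3  1.3] M [-0.1  0.3  0.1] op0.0312 g30.0
False
0.3 t12.62 ang0.298 r0.1399 Ftool [0.2 0.4 3.6] M [0.1 0.2 0.2] op0.0318 g30.0
```

```bash
python3 - <<'E'
from rig import robot
from h import *
for a in np.r_[.4:1.25:.1,1.3]:
    p,R=gp(a)
    if robot.move_linear(p,velocity=.06,frame=R,threshold=25): print("STOP"); show(robot,a); break
    show(robot,round(a,2))
robot.pause(.5); show(robot,"end")
a=robot.grab_frame("top")[115:265,200:380]; b=robot.grab_frame("side")[120:300,230:420]
f=lambda i:cv2.resize(i,(400,400*i.shape[0]//i.shape[1]))
a,b=f(a),f(b); h=min(len(a),len(b)); cv2.imwrite("pics/end.png",np.hstack([a[:h],b[:h]])[:,:,::-1])
E
```

```text
0.4 t13.01 ang0.398 r0.1398 Ftool [ 2.3 -0.1  3.5] M [0.3 0.2 0.2] op0.0316 g30.0
0.5 t13.39 ang0.498 r0.1397 Ftool [ 1.8 -0.5  3.7] M [0.5 0.1 0.2] op0.0315 g30.0
0.6 t13.78 ang0.598 r0.1398 Ftool [ 3.2 -0.9  5.4] M [ 0.8 -0.1  0.2] op0.0314 g30.0
0.7 t14.16 ang0.697 r0.1398 Ftool [ 4.1 -0.2  5.6] M [ 0.8 -0.4  0.2] op0.0318 g30.0
0.8 t14.54 ang0.798 r0.1398 Ftool [ 5.1 -0.6  6.1] M [ 0.9 -0.5  0.2] op0.0314 g30.0
0.9 t14.93 ang0.899 r0.1398 Ftool [ 4.9 -3.1  5.4] M [ 1.3 -0.2  0.2] op0.0313 g30.0
1.0 t15.31 ang0.996 r0.1398 Ftool [ 5.7 -1.3  7.9] M [ 0.8 -0.8  0.2] op0.0316 g30.0
1.1 t15.69 ang1.096 r0.1398 Ftool [ 5.4 -0.9  8.2] M [ 0.8 -0.8  0.3] op0.0314 g30.0
1.2 t16.07 ang1.195 r0.1398 Ftool [ 5.4 -1.2  8.6] M [ 0.6 -0.9  0.3] op0.0314 g30.0
1.3 t16.46 ang1.295 r0.1399 Ftool [ 4.5 -1.   9. ] M [ 0.5 -0.8  0.4] op0.0313 g30.0
end t16.96 ang1.297 r0.1399 Ftool [ 4.6 -1.5  8.4] M [ 0.5 -0.9  0.4] op0.0312 g30.0
```

View pics/end.png

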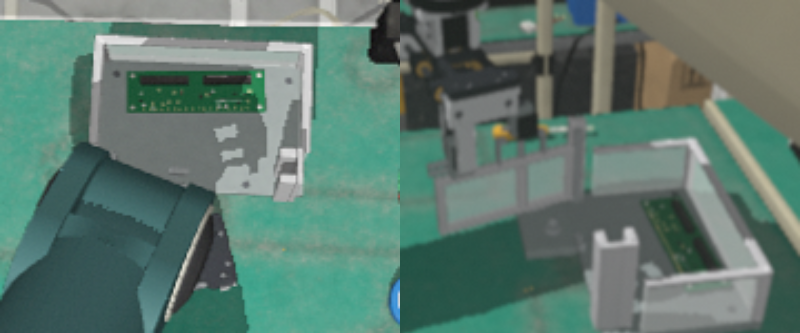

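The gate stands wide open, still gripped at about 1.30 rad, and the board is where it was. Handing in.

```bash
python3 -c "
from rig import robot
print(robot.sign_off())"
```

```text
the job is handed in; nothing more can be done
None
```

I raised the drop bolt and left it up, then squeezed the catch and swung the gate to about 1.30 rad, where the gripper still holds it; the job is handed in (no verdict came back).

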